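# Balance, unlatch and hold up the flatbread press

### The job

Balance the flatbread press and then open it: thread the large steel ring and then the small one down the post on the tail of the press arm, each fully home and let go. Then grip the latch tab, pull it sideways (towards the robot's side) against its spring until the bolt is clear of the ball, lift the arm by the tab until the tab is at least 6 cm higher, and finish while still holding it up there by the tab, with both rings on the post. Leave the tea cup, pot lid, pot holder and spoon where they are.

Things in the scene. Friction and masses are not known exactly. Their poses are not given: they have to be found in the camera images.
- press: Flatbread press fixed to the counter. Base 150 x 370 x 12 mm; origin under its centre, x level across it, y along it from tail to latch, z up. Along y: tail post -160 mm, hinge tower (56 mm wide, 92 high) -60, 140 mm round press plates +50, ball stud +160. Its -x side faces the robot, turned up to 0.25 rad.
- press_arm (a joint): Angle of the press arm (bar 30 mm wide, 12 thick) about the level hinge along the press's x: 0 = down on the ball, grows as the latch end rises and the tail sinks, stop 0.50 rad. It falls shut if let go, even with both rings on. The tab is 220 mm from the hinge: 0.30 rad raises it about 65 mm. Lifting takes 1 to 5 N at the tab. Locked (under 0.02 rad) while the bolt is under the ball.
- hinge (a point): Point on the hinge axis, middle of the arm's width, 78 mm above the counter.
- post_foot (a point): Foot of the upright 12 mm post on the tail of the arm: the top face of the round 50 mm shoulder that the large ring sits on, 88 mm above the counter while the arm is down. The point's z axis runs up the post.
- post_tip (a point): Tip of that post (52 mm above the foot, the last 6 mm tapering to 6 mm diameter).
- home_large (a point): Point on the post axis 12 mm above the foot, where the centre of the large ring is when fully home.
- home_small (a point): Point on the post axis 34 mm above the foot, where the centre of the small ring is when it rests home on the large ring.
- latch (a joint): Sideways travel of the spring latch on the arm's end, m: 0 = bolt under the ball (locked), grows as it is pulled along the press's -x, stop 0.020. The bolt clears the ball from about 0.010; pull to 0.016 or more. The spring pushes back 4 N at 0, 11 N at the stop, and shuts the latch when let go; once the arm is well up it may spring back.
- latch_tab: Dark steel tab standing up from the latch on the arm's end: 16 mm along the press's x, 28 along y, 42 high; origin at the centre of its foot, 90 mm above the counter while the arm is down. Grip it with the fingers closing along the press's x. A 52 mm wide latch plate lies just under its foot.
- tab_grip (a point): Point to grip on the tab, on its axis 24 mm above its foot (114 mm above the counter while the arm is down).
- ring_large: Loose large steel balance ring, flat on the counter left or right of the press: 54 mm outside, 18 mm bore, 24 mm high, about 0.36 kg; origin at the centre of its underside.
- large_mid (a point): Centre of the large ring (12 mm above its underside).
- ring_small: Loose small steel balance ring, on the counter on the other side: 40 mm outside, 18 mm bore, 20 mm high, about 0.16 kg; origin at the centre of its underside.
- small_mid (a point): Centre of the small ring (10 mm above its underside).
- tea_cup: Bystander: white plastic tea cup with a handle, 72 mm across, 70 mm high, behind at the left; origin under its centre.
- pot_lid: Bystander: aluminium pot lid with a knob, 130 mm across, 37 mm high, front left; origin under its centre.
- pot_holder: Bystander: flat red silicone pot holder ring, 120 mm across with an 84 mm hole, 12 mm high, behind at the right; origin under its centre. Not for the post.
- spoon: Bystander: steel spoon 180 mm long lying front right; its x axis runs along it.
Mind the look-alikes: they are no part of the job. What is shaped like the ring_small but orange is not meant. Leave any orange look-alike of the ring_large alone.

How it is judged:
By the outcome, as a careful person would: the job done as asked, in the order asked, and still so for the second after the job is handed in, while the arm keeps its last pose, push and grip.
It also fails if it takes over 70 s, if anything falls off the work surface, if the arm or the gripper's body presses on something with over 40 N, if the wrist force passes 120 N, or if a joint passes its speed limit or range.

### The arm

A 6-joint arm with a two-finger parallel gripper is mounted at the origin on the work surface. World frame = base frame: x ahead of the robot, y to its left, z up, the work surface at z = 0. Lengths are in m, angles in rad, forces in N, time in s.
With the tool pointing down it reaches from about 0.325 to 0.775 m from the base axis. Payload 5.5 kg.
Tool frame: the origin (TCP) lies at the very end of the fingers, on their centre line; the grasp point (between the pads) lies behind it (r.grip_depth is the y of the grasp point in the tool frame, in m); y points along the fingers, x is the direction in which the jaws open and shut, and the axes are right-handed (so a half turn about y gives the same grasp; the last joint's range is limited). The gripper opens to 88 mm and grips with 3 to 60 N. Pads are 20 mm wide; open, the fingers measure 115 mm over their backs; the gripper's body (75 mm by 178 mm) begins 61 mm behind the grasp point.
Start: joints at [1.068, 0.091, 1.231, -0, 1.82, -0.057], TCP at [0.259, 0.541, 0.223] pointing down, gripper open.
Joint ranges: [-2.87, 2.87], [-0.86, 2.18], [0.17, 2.46], [-1.51, 4.65], [0.06, 2.69], [-2.65, 2.65]. Speed limits (rad/s): [2.57, 2.57, 3.01, 3.14, 3.14, 3.14].

### API

Orientations are given as [roll, pitch, yaw] about the fixed x, y, z axes, in that order (R = Rz(yaw) Ry(pitch) Rx(roll)).
In Python, from rig import r gives the robot as it stands.
- The arm moves only by the shell command python3 -m creep 'ROWS' [OPENING]. ROWS is JSON, a list of rows, each a list of 2 entries, a list of its own where there are three numbers: the shift along the world's x, y, z scaled (see below), then the turn, a rotation vector about the world's x, y, z scaled (see below). In form: [[[x, y, z], [wx, wy, wz]], ...]. A call has 1 to 8 rows; each row shifts and turns the commanded pose from where the row before left it; what a row does not reach is not made up. The controller multiplies each number of a shift by 0.03 m and each number of a turn by 30 degrees. A row lasts 1/12 s, in which the tool goes at most 41.7 mm and 7.16 degrees, less where a joint would pass 70% of its speed; a pose out of reach is approached as far as the arm can. A call with a number of a shift or a turn outside -1 to 1 is refused whole. A call with a gripper value outside its range is refused whole. OPENING is the closure in counts, from 0 (fully open) to 255 (shut), set as the call begins (- or left out, the last holds). The fingers move at their own pace and stop on an object; the grip force is fixed at half the most. Time passes only in rows, so rows that do not move let the fingers close. It gives the time, the measured TCP pose, the force and the opening at its end, in the units of the state.
- r.sense(): the state, without advancing time (a new reading comes with each control period).
- r.snapshot(name): name is "scene" or "top" or "wrist"; returns the picture (400x640x3 uint8, blue, green, red); there is no depth.
- r.get_calibration(name): a dict with "mtx" (3x3 intrinsics, pixels), "dist" ([k1, k2, p1, p2, k3] as OpenCV has them; the pictures are not rectified), "rvec" (rotation vector, rad) and "tvec" (3), from world to camera coordinates, as OpenCV has them. Camera axes: x right, y down, z forward; pixel columns grow to the right and rows downward; lengths in m; the calibration is good to about 2 mm. A picture is of the moment at which its call begins: read the wrist's pose just before it. get_calibration takes no time and is no camera call; for the wrist camera it gives the pose at the moment of the call.
- r.hand_in(): hands the job in, once; it reports no verdict.
The state is a dict: "clock": time; "joint_pos": joint angles; "qd": joint speeds; "joint_torque": joint torques, N m; "eef_pos": TCP position; "tool_rot": TCP orientation; "ft_force": force on the tool from outside, world axes, zero at the start; "wrist_torque": the same for the moment, N m; "grip_width": opening from 0.0 (shut) to 1.0 (fully open).
Only numpy, scipy, OpenCV 4.12 (cv2) and the standard library are available. Lean on these libraries where they do the work, as an engineer would, in place of code of your own. Each camera call takes 0.05 s, during which the arm holds its last target.

## Working session

There is one attempt and no reset: what is moved stays moved. The work goes in short steps, Python scripts to look and compute and a shell command to move; the robot and the scene stay as the last step left them, time stands still between calls to the robot, and variables do not carry over. Pictures are saved under pics/ and viewed, and the job is handed in when it is done.

I'll start by looking at the state and the cameras.

```bash
ls && mkdir -p pics && python3 - <<'E'
from rig import r
import cv2, numpy as np
np.set_printoptions(precision=4,suppress=True)
s=r.sense(); print(s); print(r.grip_depth)
for n in ("scene","top"):
    im=r.snapshot(n); cv2.imwrite(f"pics/{n}0.png",im)
    c=r.get_calibration(n); print(n,{k:np.array(v).round(4).tolist() for k,v in c.items()})
E
```

```text
pics
{'clock': 0.0, 'joint_pos': array([ 1.0683,  0.0918,  1.2319, -0.    ,  1.8198, -0.0567]), 'qd': array([-0.0014, -0.0004,  0.0005,  0.001 , -0.0029,  0.0004]), 'joint_torque': array([ -0.0014, -44.6442, -40.6454,   0.0697,   0.0292,  -0.0001]), 'eef_pos': array([0.2586, 0.5411, 0.2215]), 'tool_rot': array([-1.5707,  0.0019,  1.125 ]), 'ft_force': array([ 0.5727, -0.645 ,  0.2054]), 'wrist_torque': array([-0.0324,  0.0059, -0.0252]), 'grip_width': 0.9949008055935376}
-0.0187
scene {'mtx': [[483.8998, 0.0, 323.6647], [0.0, 483.8998, 205.3634], [0.0, 0.0, 1.0]], 'dist': [0.0262, 0.0, 0.0, 0.0, 0.0], 'rvec': [1.3505, 2.1749, -0.9358], 'tvec': [0.2386, -0.2223, 1.6855]}
top {'mtx': [[369.5896, 0.0, 319.229], [0.0, 369.5896, 200.5866], [0.0, 0.0, 1.0]], 'dist': [-0.0744, 0.0, 0.0, 0.0, 0.0], 'rvec': [2.2195, -2.1755, 0.0618], 'tvec': [-0.031, 0.5318, 1.1268]}
```

View pics/top0.png

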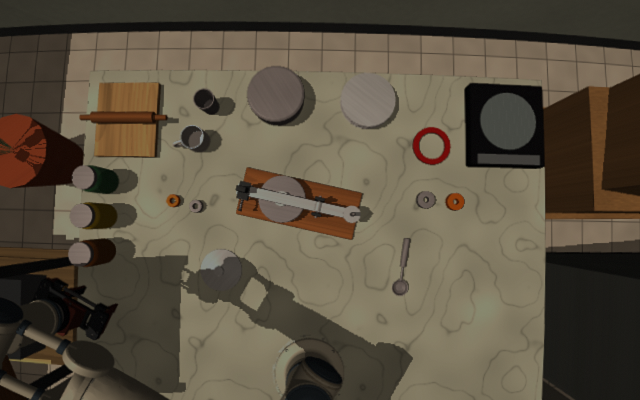

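View pics/scene0.png

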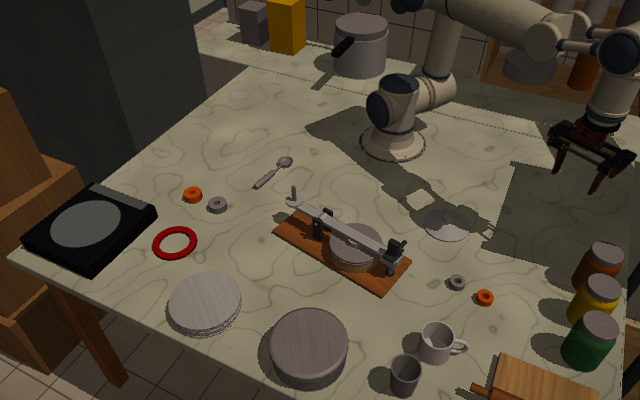

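The top view shows the press at about (300,203), with its tail post near (352,213) and latch near (243,188). The steel rings are at (426,200) (large) and (197,206) (small), each with an orange twin at (455,201) and (174,200). I'll enlarge crops to measure.

```bash
cat > h.py <<'E'
import cv2, numpy as np
from scipy.spatial.transform import Rotation as Ro
np.set_printoptions(precision=4,suppress=True)
def cal(c):
    M=np.array(c['mtx'],float);d=np.array(c['dist'],float);R=cv2.Rodrigues(np.array(c['rvec'],float))[0];t=np.array(c['tvec'],float).ravel()
    return M,d,R,t
def ray(c,uv):
    M,d,R,t=cal(c)
    p=cv2.undistortPoints(np.array([[uv]],float),M,d)[0,0]
    return -R.T@t, R.T@np.array([p[0],p[1],1.])
def onz(c,uv,z):
    o,v=ray(c,uv); return o+v*(z-o[2])/v[2]
def proj(c,P):
    M,d,R,t=cal(c)
    return cv2.projectPoints(np.atleast_2d(np.array(P,float)),cv2.Rodrigues(R)[0],t,M,d)[0][:,0]
def tri(pairs):
    A=np.zeros((3,3));b=np.zeros(3)
    for c,uv in pairs:
        o,v=ray(c,uv);v=v/np.linalg.norm(v);Q=np.eye(3)-np.outer(v,v);A+=Q;b+=Q@o
    return np.linalg.solve(A,b)
def crop(im,x0,y0,x1,y1,f,name):
    k=cv2.resize(im[y0:y1,x0:x1],None,fx=f,fy=f,interpolation=cv2.INTER_CUBIC)
    for x in range((x0+9)//10*10,x1,10):
        cv2.line(k,(int((x-x0)*f),0),(int((x-x0)*f),6 if x%50 else 14),(0,255,255),1)
        if x%20==0: cv2.putText(k,str(x),(int((x-x0)*f)-10,24),0,0.35,(0,255,255),1)
    for y in range((y0+9)//10*10,y1,10):
        cv2.line(k,(0,int((y-y0)*f)),(6,int((y-y0)*f)),(0,255,255),1)
        if y%20==0: cv2.putText(k,str(y),(8,int((y-y0)*f)+4),0,0.35,(0,255,255),1)
    cv2.imwrite("pics/"+name,k)
E
python3 - <<'E'
from h import *
t=cv2.imread("pics/top0.png");s=cv2.imread("pics/scene0.png")
crop(t,160,160,260,235,7.8,"top0_a.png")
crop(t,300,170,470,240,4.7,"top0_b.png")
crop(s,260,170,420,300,4.6,"scene0_a.png")
E
```

```text
(no output)
```

View pics/top0_a.png

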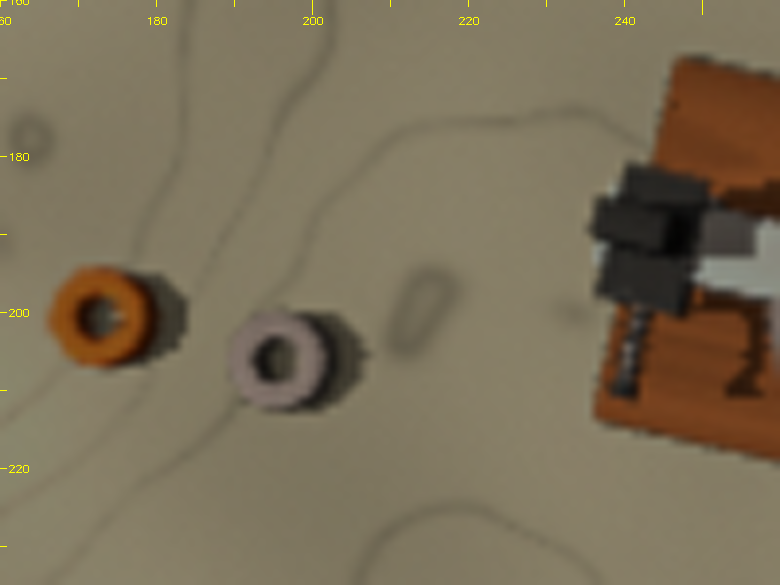

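View pics/top0_b.png

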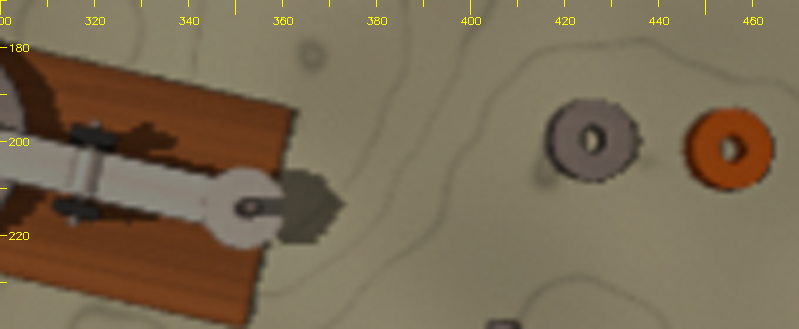

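View pics/scene0_a.png

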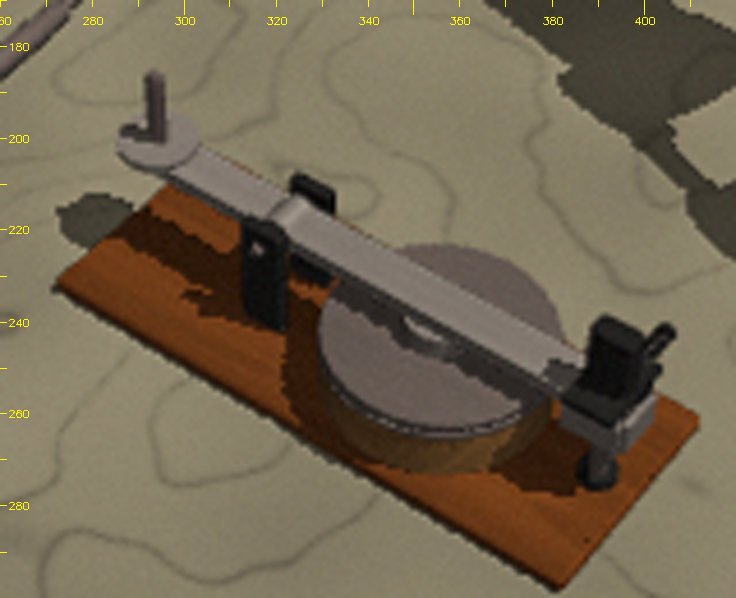

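```bash
python3 - <<'E'
from h import *
from rig import r
import pickle
ct=r.get_calibration("top");cs=r.get_calibration("scene")
pickle.dump((ct,cs),open("cals.pkl","wb"))
corn=[(247.2,167.1),(236.5,214.1),(352.6,239.6),(363.2,193.0)]
P=np.array([onz(ct,c,0.012) for c in corn]);print(P)
print("sizes",[np.linalg.norm(P[i]-P[(i+1)%4]) for i in range(4)], "centre",P.mean(0))
# scene corners
sc=[(272,231.5),(381.5,298),(411.5,261.5)]
Q=np.array([onz(cs,c,0.012) for c in sc[1:]]+[onz(cs,sc[0],0.0)]);print("scene",Q)
print("large top",onz(ct,(426.2,199.6),0.024),"small",onz(ct,(195.8,206.2),0.020))
print("orange L",onz(ct,(455.3,201.7),0.024),"orange S",onz(ct,(173,200.5),0.02))
E
```

```text
[[ 0.6323  0.2059  0.012 ]
 [ 0.4854  0.2346  0.012 ]
 [ 0.4142 -0.1256  0.012 ]
 [ 0.5587 -0.1562  0.012 ]]
sizes [np.float64(0.1496374118840735), np.float64(0.3671537710276342), np.float64(0.14772370238096535), np.float64(0.3694410577723616)] centre [0.5226 0.0397 0.012 ]
scene [[ 0.6395  0.2104  0.012 ]
 [ 0.4958  0.2387  0.012 ]
 [ 0.5557 -0.1543  0.    ]]
large top [ 0.5415 -0.35    0.024 ] small [0.507  0.3603 0.02  ]
orange L [ 0.5368 -0.4416  0.024 ] orange S [0.5231 0.4328 0.02  ]
```

The top view puts the large ring near (0.54,-0.35), the small one near (0.507,0.36), and the press centre near (0.523,0.04) with yaw ≈ -0.2. The scene camera differs by about 5 mm, so I'll refine with the wrist camera on the way.

```bash
python3 -m creep '[[[1,-0.75,0.1],[0,0,-0.23]],[[1,-0.75,0.1],[0,0,-0.23]],[[1,-0.75,0.1],[0,0,-0.23]],[[1,-0.75,0.1],[0,0,-0.23]],[[1,-0.75,0.1],[0,0,-0.23]],[[1,-0.75,0.1],[0,0,-0.23]],[[1,-0.75,0.1],[0,0,-0.23]],[[1,-0.75,0.1],[0,0,-0.23]]]' && python3 -m creep '[[[0,0,0],[0,0,-0.23]],[[0,0,0],[0,0,-0.23]],[[0,0,0],[0,0,-0.23]]]' && python3 - <<'E'
from h import *
from rig import r
import pickle
s=r.sense();c=r.get_calibration("wrist");im=r.snapshot("wrist");cv2.imwrite("pics/w1.png",im)
pickle.dump((s,c),open("w1.pkl","wb"));print(s['eef_pos'],s['tool_rot'],s['clock']);print({k:np.array(v).round(4).tolist() for k,v in c.items()})
E
```

```text
clock: 0.77
eef_pos: [0.4998, 0.36, 0.2463]
tool_rot: [-1.571, 0.001, 0.156]
ft_force: [-0.7, 0.1, 0.7]
grip_width: 1.001
clock: 1.02
eef_pos: [0.4994, 0.3604, 0.2458]
tool_rot: [-1.572, 0.001, -0.208]
ft_force: [0.4, 0.2, -0.3]
grip_width: 1.002
[0.4994 0.3604 0.2458] [-1.5718  0.0011 -0.2076] 1.0167
{'mtx': [[304.941, 0.0, 318.7477], [0.0, 304.941, 194.0857], [0.0, 0.0, 1.0]], 'dist': [-0.0308, 0.0, 0.0, 0.0, 0.0], 'rvec': [-2.8638, 0.2963, 0.0404], 'tvec': [-0.4149, 0.4014, 0.5297]}
```

View pics/w1.png

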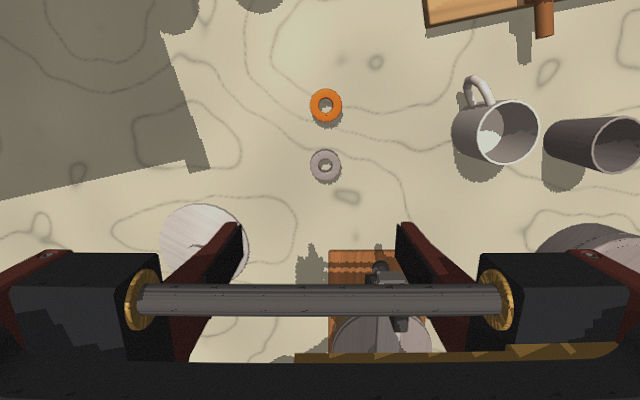

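The wrist view shows the small steel ring at about (325,166), with the orange one above it at (326,105). The press is partly hidden behind the fingers at (370,300). I'll take a close crop and compute.

```bash
python3 - <<'E'
from h import *
import pickle
s,c=pickle.load(open("w1.pkl","rb"))
M,d,R,t=cal(c);print("campos",-R.T@t,"fwd",R[2])
im=cv2.imread("pics/w1.png")
crop(im,290,80,370,200,5,"w1a.png");crop(im,270,230,450,360,4.3,"w1b.png")
print(onz(c,(325.5,165.5),0.02))
E
```

```text
campos [0.5141 0.4293 0.4065] fwd [-0.0541 -0.255  -0.9654]
[0.5087 0.3626 0.02  ]
```

View pics/w1a.png

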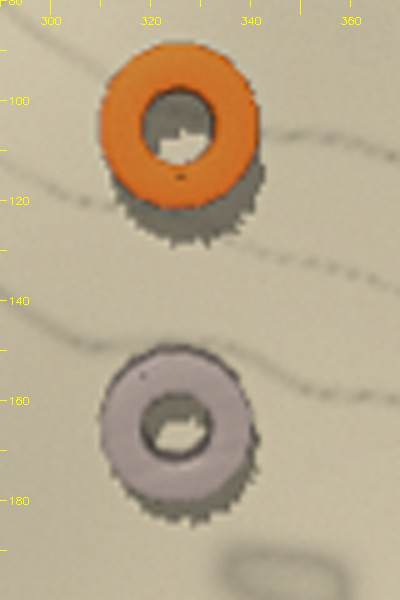

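View pics/w1b.png

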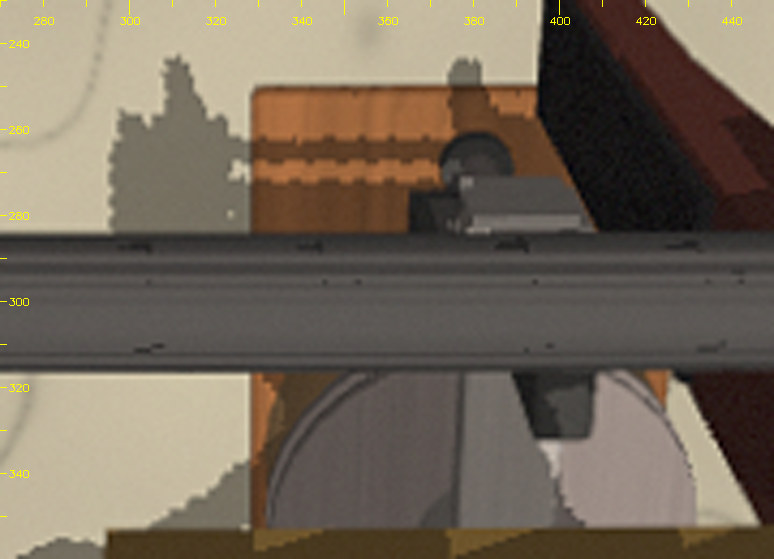

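```bash
cat > snap.py <<'E'
import sys,pickle
from h import *
from rig import r
n=sys.argv[1]
s=r.sense();c=r.get_calibration("wrist");im=r.snapshot("wrist");cv2.imwrite(f"pics/{n}.png",im)
pickle.dump((s,c),open(n+".pkl","wb"));print(n,s['eef_pos'],s['tool_rot'],s['clock'])
E
python3 -m creep '[[[0.12,-1,0],[0,0,0]],[[0.12,-1,0],[0,0,0]],[[0.12,-1,0],[0,0,0]],[[0.12,-1,0],[0,0,0]],[[0.12,-1,0],[0,0,0]],[[0.12,-1,0],[0,0,0]],[[0.12,-1,0],[0,0,0]],[[0.12,-1,0],[0,0,0]]]' | tail -4 && python3 -m creep '[[[0,0,0],[0,0,0]],[[0,0,0],[0,0,0]]]' >/dev/null && python3 snap.py w2 && python3 -m creep '[[[-0.2,-1,0],[0,0,0]],[[-0.2,-1,0],[0,0,0]],[[-0.2,-1,0],[0,0,0]],[[-0.2,-1,0],[0,0,0]],[[-0.2,-1,0],[0,0,0]],[[-0.2,-1,0],[0,0,0]],[[-0.2,-1,0],[0,0,0]],[[-0.2,-1,0],[0,0,0]]]' | tail -4 && python3 -m creep '[[[-0.2,-1,0],[0,0,0]],[[-0.2,-1,0],[0,0,0]],[[0,0,0],[0,0,0]],[[0,0,0],[0,0,0]]]' >/dev/null && python3 snap.py w3 && python3 -m creep '[[[0.3,-1,0],[0,0,0]],[[0.3,-1,0],[0,0,0]],[[0.3,-1,0],[0,0,0]],[[0.3,-1,0],[0,0,0]],[[0.3,-1,0],[0,0,0]],[[0.3,-0.5,0],[0,0,0]],[[0,0,0],[0,0,0]],[[0,0,0],[0,0,0]]]' >/dev/null && python3 snap.py w4
```

```text
eef_pos: [0.5273, 0.1201, 0.2463]
tool_rot: [-1.571, 0.0, -0.196]
ft_force: [0.5, 0.4, 0.6]
grip_width: 1.0
w2 [0.5275 0.1204 0.2464] [-1.5707  0.0005 -0.2001] 1.9
eef_pos: [0.4795, -0.1184, 0.2466]
tool_rot: [-1.57, -0.0, -0.196]
ft_force: [0.5, -0.1, -0.1]
grip_width: 1.003
w3 [ 0.4677 -0.1784  0.2463] [-1.57    0.0006 -0.1997] 2.95
w4 [ 0.5226 -0.3421  0.2457] [-1.5694  0.0013 -0.1976] 3.6667
```

View pics/w2.png

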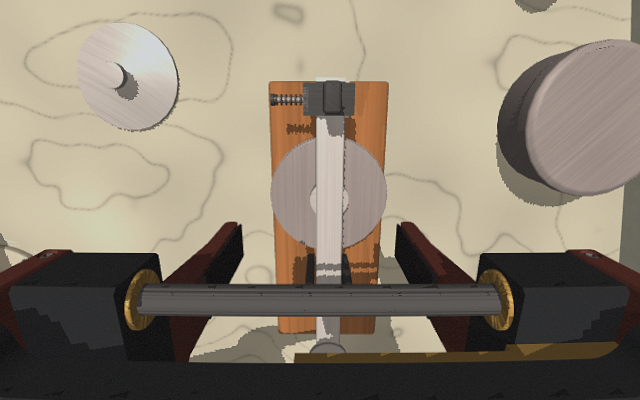

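View pics/w3.png

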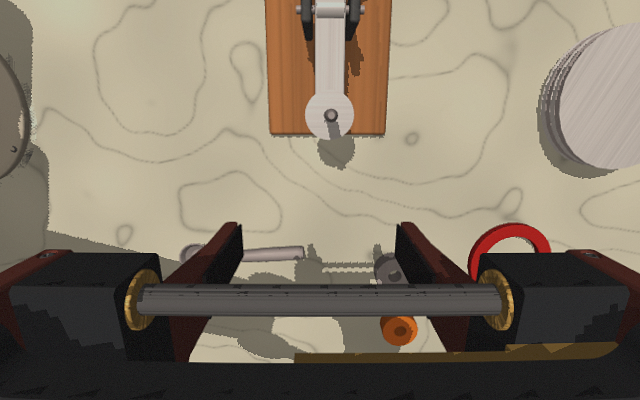

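View pics/w4.png

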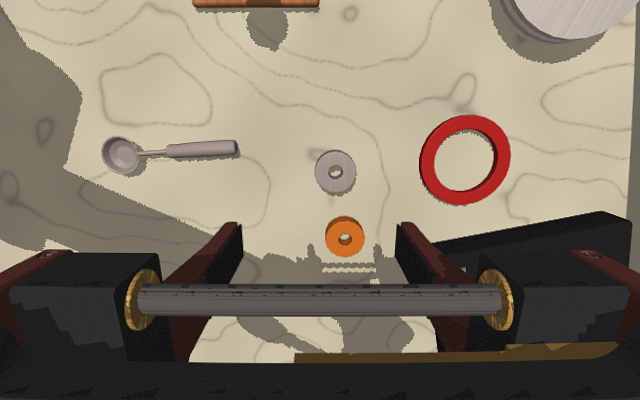

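w2 shows the latch tab at about (333,97) with its spring pin to the left (robot side). w3 shows the post and shoulder at (330,114), and w4 the large steel ring at (335,172) with the orange one below at (345,236). I'll zoom in for exact pixels.

```bash
python3 - <<'E'
from h import *
crop(cv2.imread("pics/w2.png"),260,70,400,140,5.6,"w2a.png")
crop(cv2.imread("pics/w3.png"),290,70,370,140,7.5,"w3a.png")
crop(cv2.imread("pics/w4.png"),300,140,380,265,4.6,"w4a.png")
E
```

```text
(no output)
```

View pics/w2a.png

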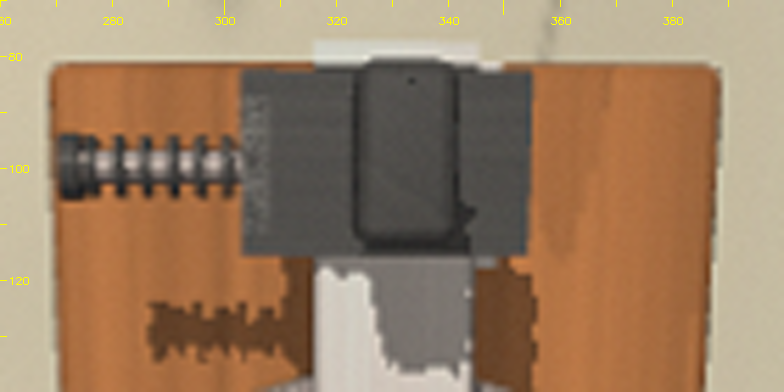

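View pics/w3a.png

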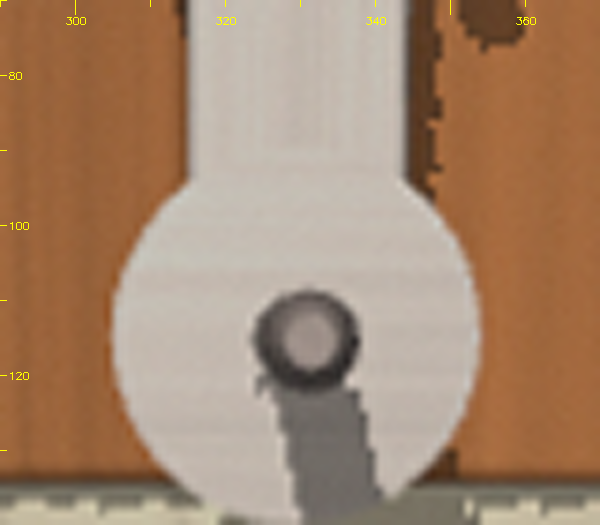

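View pics/w4a.png

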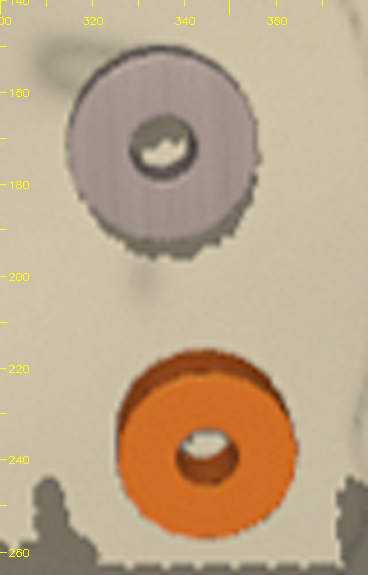

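```bash
python3 - <<'E'
from h import *
import pickle
s2,c2=pickle.load(open("w2.pkl","rb"));s3,c3=pickle.load(open("w3.pkl","rb"));s4,c4=pickle.load(open("w4.pkl","rb"));s1,c1=pickle.load(open("w1.pkl","rb"))
ct,cs=pickle.load(open("cals.pkl","rb"))
tip=onz(c3,(331.6,115.6),0.140);foot=onz(c3,(329.5,114.7),0.088);tab=onz(c2,(332.8,96.4),0.132)
print("tip",tip,"foot",foot,"tab",tab)
for a in (tip,foot):
    v=tab-a;print("dist",np.hypot(*v[:2]),"yaw",-np.arctan2(v[0],v[1]))
e=[onz(c2,p,.012) for p in [(269.2,81.5),(388.5,81.5)]];print("corners",e,np.linalg.norm(e[0]-e[1]))
print("large",onz(c4,(335.3,171.1),.024),"small",onz(c1,(325.3,164.8),.020))
# top/scene
print("top: tip",onz(ct,(352.3,214.2),.14))
print("scene+top tip tri",tri([(ct,(352.3,214.2)),(cs,(293.3,185.3))]), "scene tip z.14",onz(cs,(293.3,185.3),.14))
for z,n in ((0.14,tip),(0.132,tab)): print(proj(ct,n),proj(cs,n))
E
```

```text
tip [ 0.4919 -0.1143  0.14  ] foot [ 0.4919 -0.1139  0.088 ] tab [0.556  0.1998 0.132 ]
dist 0.32062394391764465 yaw -0.2015073021871385
dist 0.32023262893000703 yaw -0.2016028326874324
corners [array([0.4892, 0.2372, 0.012 ]), array([0.6327, 0.2084, 0.012 ])] 0.14637405086321684
large [ 0.5428 -0.3481  0.024 ] small [0.5086 0.3636 0.02  ]
top: tip [ 0.4903 -0.1113  0.14  ]
scene+top tip tri [ 0.4908 -0.1124  0.1395] scene tip z.14 [ 0.4918 -0.1132  0.14  ]
[[353.4125 213.6369]] [[292.9292 185.2073]]
[[240.3359 188.2731]] [[393.9858 241.2247]]
```

The measurements agree: post to tab is 320.6 mm against 320 nominal, and yaw is -0.2016. The post is at (0.4919,-0.1141), the tab at (0.556,0.1998), the large ring at (0.5428,-0.3481) and the small ring at (0.5086,0.3636). I'll go down to the large ring.

```bash
python3 -m creep '[[[0.67,-0.2,-0.7],[0,0,0]],[[0,0,-1],[0,0,0]],[[0,0,-1],[0,0,0]],[[0,0,-1],[0,0,0]],[[0,0,-1],[0,0,0]],[[0,0,-1],[0,0,0]],[[0,0,-0.6],[0,0,0]],[[0,0,0],[0,0,0]]]' && python3 snap.py w5
```

```text
clock: 4.38
eef_pos: [0.5397, -0.3458, 0.0525]
tool_rot: [-1.567, 0.007, -0.197]
ft_force: [-0.1, 0.5, -0.0]
grip_width: 0.998
w5 [ 0.5397 -0.3458  0.0525] [-1.5669  0.0074 -0.1973] 4.3833
```

```bash
python3 -m creep '[[[0,0,0],[0,0,0]],[[0,0,0],[0,0,0]]]' && python3 snap.py w5
```

```text
clock: 4.6
eef_pos: [0.5429, -0.3496, 0.0608]
tool_rot: [-1.572, -0.004, -0.199]
ft_force: [0.7, -0.5, 0.5]
grip_width: 1.0
w5 [ 0.5429 -0.3496  0.0608] [-1.5725 -0.004  -0.1987] 4.6
```

View pics/w5.png

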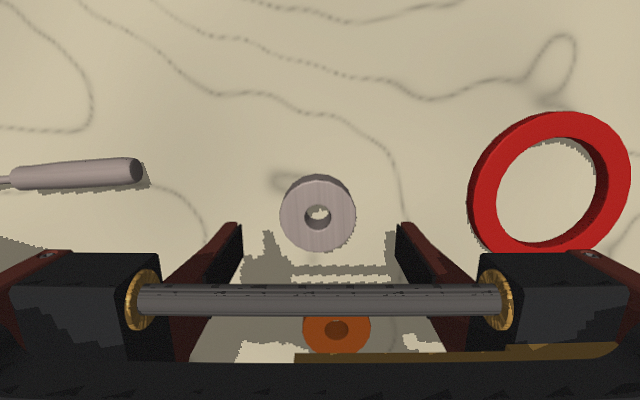

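```bash
python3 - <<'E'
from h import *
import pickle
s,c=pickle.load(open("w5.pkl","rb"))
im=cv2.imread("pics/w5.png");crop(im,260,160,380,270,6,"w5a.png")
from rig import r
print(r.sense()['eef_pos'])
print(proj(c,[[0.5428,-0.3481,0.024],[0.5428,-0.3481,0.0],list(s['eef_pos'])]))
E
```

```text
[ 0.5429 -0.3499  0.0608]
[[317.7062 216.1663]
 [317.6725 205.7126]
 [318.5139 239.9495]]
```

View pics/w5a.png

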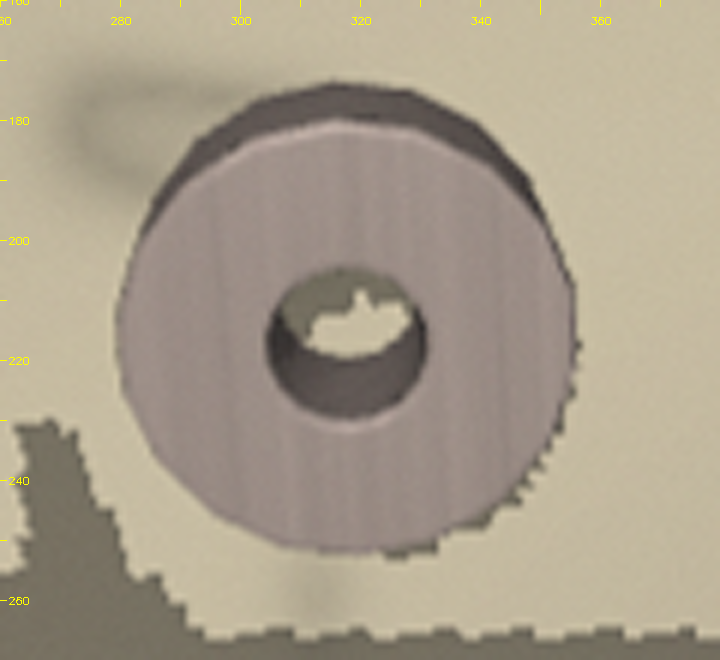

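The pixels match the earlier measurement within 0.4 px, and the ring is centred between the fingers. I'll go down and grip.

```bash
python3 -m creep '[[[0,0.06,-0.6],[0,0,0]],[[0,0,-0.5],[0,0,0]],[[0,0,-0.4],[0,0,0]],[[0,0,-0.25],[0,0,0]],[[0,0,-0.1],[0,0,0]],[[0,0,0],[0,0,0]],[[0,0,0],[0,0,0]]]' && python3 -m creep '[[[0,0,0],[0,0,0]],[[0,0,0],[0,0,0]],[[0,0,0],[0,0,0]],[[0,0,0],[0,0,0]],[[0,0,0],[0,0,0]],[[0,0,0],[0,0,0]],[[0,0,0],[0,0,0]],[[0,0,0],[0,0,0]]]' 255
```

```text
clock: 5.23
eef_pos: [0.542, -0.3481, 0.003]
tool_rot: [-1.571, -0.001, -0.2]
ft_force: [-1.1, -0.3, 0.6]
grip_width: 1.002
clock: 5.9
eef_pos: [0.5419, -0.3479, 0.0024]
tool_rot: [-1.571, -0.001, -0.2]
ft_force: [1.7, -0.1, 0.4]
grip_width: 0.612
```

Ring gripped: 0.612 × 88 = 53.9 mm. Next I lift it and carry it above the post.

```bash
python3 -m creep '[[[0,0,0.3],[0,0,0]],[[0,0,0.7],[0,0,0]],[[0,0,1],[0,0,0]],[[0,0,1],[0,0,0]],[[0,0,1],[0,0,0]],[[0,0,1],[0,0,0]],[[0,0,1],[0,0,0]],[[-0.1,0.5,0.1],[0,0,0]]]' && python3 -m creep '[[[-0.22,1,0],[0,0,0]],[[-0.22,1,0],[0,0,0]],[[-0.22,1,0],[0,0,0]],[[-0.22,1,0],[0,0,0]],[[-0.22,1,0],[0,0,0]],[[-0.22,1,0],[0,0,0]],[[-0.17,0.8,0],[0,0,0]],[[-0.08,0.5,0],[0,0,0]]]' && python3 -m creep '[[[0,0,0],[0,0,0]],[[0,0,0],[0,0,0]],[[0,0,0],[0,0,0]],[[0,0,0],[0,0,0]]]' && python3 snap.py w6 && python3 - <<'E'
from h import *
from rig import r
import pickle
s=r.sense();im=r.snapshot("scene");cv2.imwrite("pics/s6.png",im);t=r.snapshot("top");cv2.imwrite("pics/t6.png",t)
crop(im,240,120,400,240,4.8,"s6a.png");crop(t,310,160,410,240,7,"t6a.png")
print(r.sense()['eef_pos'])
E
```

```text
clock: 6.57
eef_pos: [0.5395, -0.3355, 0.1921]
tool_rot: [-1.576, -0.008, -0.202]
ft_force: [0.0, -0.4, -2.5]
grip_width: 0.614
clock: 7.23
eef_pos: [0.4903, -0.1113, 0.1851]
tool_rot: [-1.57, 0.001, -0.198]
ft_force: [0.1, 0.1, -3.6]
grip_width: 0.618
clock: 7.57
eef_pos: [0.4914, -0.1147, 0.1849]
tool_rot: [-1.571, 0.001, -0.201]
ft_force: [-0.1, -0.4, -3.6]
grip_width: 0.613
w6 [ 0.4914 -0.1147  0.1849] [-1.5711  0.0007 -0.2008] 7.5667
[ 0.4915 -0.1146  0.1849]
```

View pics/w6.png

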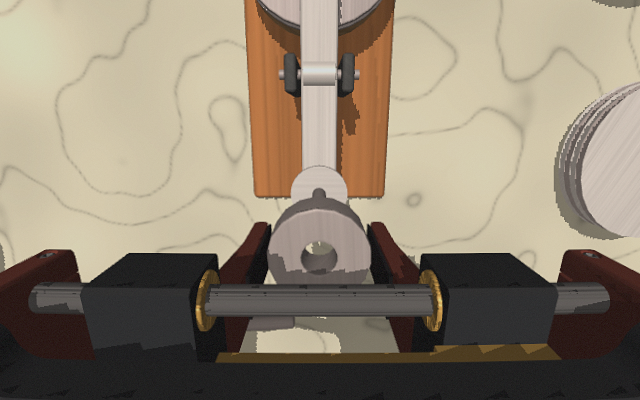

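View pics/s6a.png

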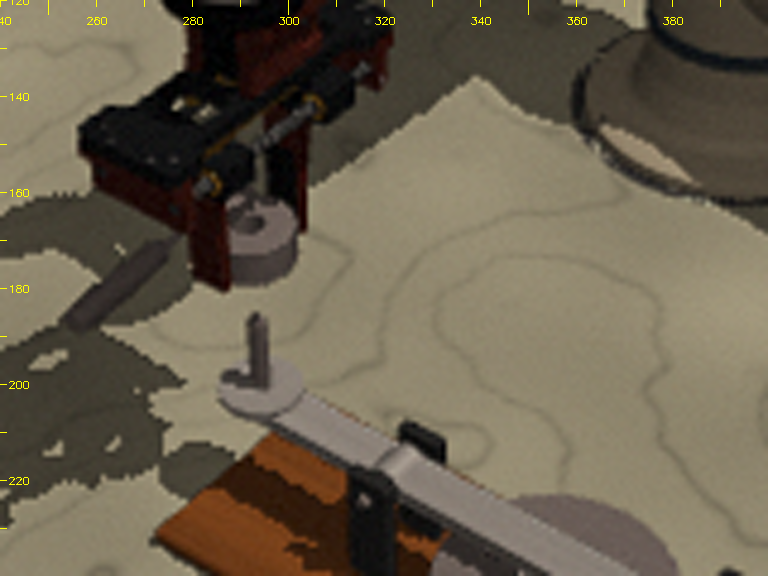

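The wrist view shows the held ring's bore at (320,257), with the post tip just visible above it at about (319,190). I'll check the alignment of ring axis to post axis.

```bash
python3 - <<'E'
from h import *
import pickle
s,c=pickle.load(open("w6.pkl","rb"))
im=cv2.imread("pics/w6.png");crop(im,260,150,390,300,5,"w6a.png")
z=s['eef_pos'][2]
p=s['eef_pos']
print("pred ring top ctr",proj(c,[[p[0],p[1],z+.0216]]),"ring bottom ctr",proj(c,[[p[0],p[1],z-.0024]]),"tip pred",proj(c,[[0.4919,-0.1143,.14],[0.4919,-.1141,.088]]))
E
```

```text
pred ring top ctr [[318.4701 257.3887]] ring bottom ctr [[318.5235 238.2665]] tip pred [[319.1501 213.7779]
 [319.0534 194.4111]]
```

View pics/w6a.png

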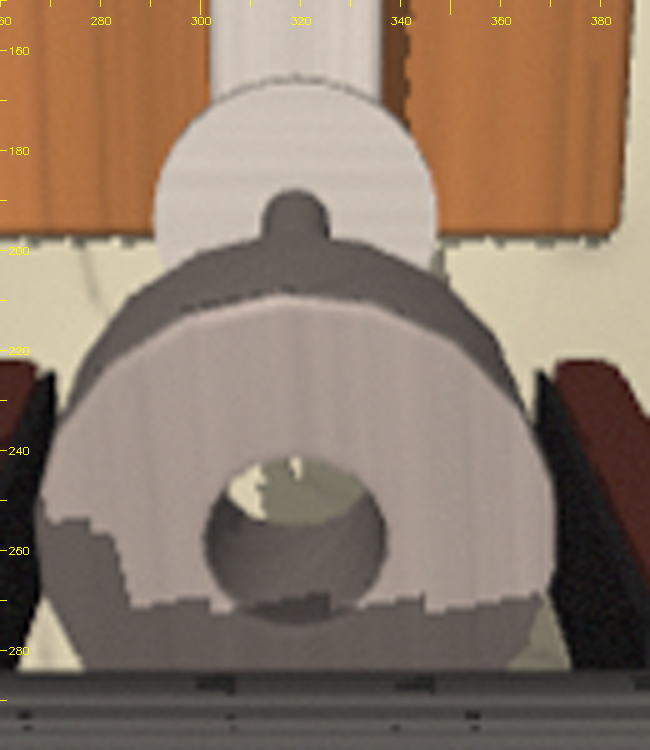

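View pics/t6a.png

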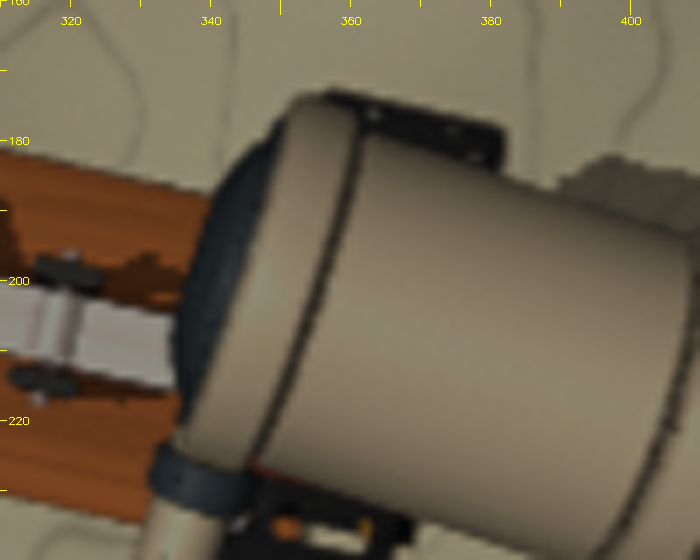

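Ring bore and post line up within about 0.5 mm in the wrist view (318.9 against 319.1 px). I'll lower it in stages.

```bash
python3 -m creep '[[[0.015,0.015,-0.4],[0,0,0]],[[0,0,-0.5],[0,0,0]],[[0,0,-0.5],[0,0,0]],[[0,0,-0.4],[0,0,0]],[[0,0,-0.2],[0,0,0]],[[0,0,0],[0,0,0]],[[0,0,0],[0,0,0]]]' && python3 -m creep '[[[0,0,-0.3],[0,0,0]],[[0,0,-0.3],[0,0,0]],[[0,0,-0.2],[0,0,0]],[[0,0,-0.1],[0,0,0]],[[0,0,0],[0,0,0]],[[0,0,0],[0,0,0]]]' && python3 snap.py w7
```

```text
clock: 8.3
eef_pos: [0.4919, -0.1134, 0.1249]
tool_rot: [-1.571, 0.001, -0.2]
ft_force: [1.1, -0.3, -4.5]
grip_width: 0.614
clock: 8.8
eef_pos: [0.4919, -0.1133, 0.0979]
tool_rot: [-1.571, 0.0, -0.2]
ft_force: [0.0, 0.1, -2.7]
grip_width: 0.617
w7 [ 0.4919 -0.1133  0.0979] [-1.5708  0.0005 -0.1997] 8.8
```

View pics/w7.png

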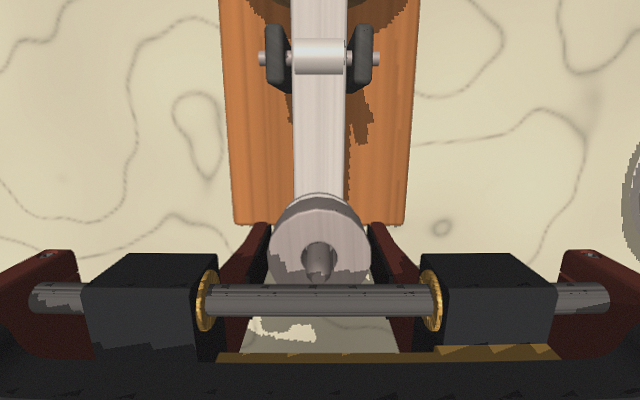

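The post is through the bore, with almost no side force. I'll finish lowering, watching the force.

```bash
python3 -m creep '[[[0,0,-0.1],[0,0,0]],[[0,0,-0.1],[0,0,0]],[[0,0,0],[0,0,0]],[[0,0,0],[0,0,0]]]' && python3 -m creep '[[[0,0,-0.04],[0,0,0]],[[0,0,0],[0,0,0]],[[0,0,0],[0,0,0]]]'
```

```text
clock: 9.18
eef_pos: [0.4918, -0.1133, 0.0918]
tool_rot: [-1.571, 0.001, -0.2]
ft_force: [0.5, -1.0, -4.8]
grip_width: 0.616
clock: 9.43
eef_pos: [0.4919, -0.1134, 0.0909]
tool_rot: [-1.571, 0.0, -0.2]
ft_force: [-0.9, 0.2, -3.1]
grip_width: 0.613
```

```bash
python3 -m creep '[[[0,0,-0.02],[0,0,0]],[[0,0,0],[0,0,0]],[[0,0,0],[0,0,0]]]' && python3 -m creep '[[[0,0,0],[0,0,0]],[[0,0,0],[0,0,0]],[[0,0,0],[0,0,0]],[[0,0,0],[0,0,0]],[[0,0,0],[0,0,0]],[[0,0,0],[0,0,0]]]' 0 && python3 snap.py w8
```

```text
clock: 9.68
eef_pos: [0.492, -0.1134, 0.0904]
tool_rot: [-1.571, -0.0, -0.2]
ft_force: [-0.1, -0.5, -3.9]
grip_width: 0.618
clock: 10.18
eef_pos: [0.4921, -0.1134, 0.0906]
tool_rot: [-1.571, -0.0, -0.2]
ft_force: [0.0, -0.0, 0.4]
grip_width: 0.992
w8 [ 0.4921 -0.1134  0.0906] [-1.5708 -0.0005 -0.1997] 10.1833
```

View pics/w8.png

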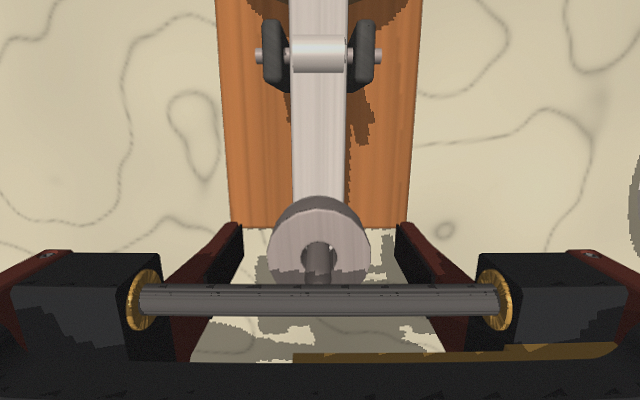

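Released. I'll rise and check the ring is seated on the shoulder.

```bash
python3 -m creep '[[[0,0,0.4],[0,0,0]],[[0,0,0.8],[0,0,0]],[[0,0,1],[0,0,0]],[[0,0,1],[0,0,0]],[[0,0,1],[0,0,0]],[[0,0,0.8],[0,0,0]],[[0,0,0.3],[0,0,0]],[[0,0,0],[0,0,0]]]' && python3 -m creep '[[[0,-0.5,0],[0,0,0]],[[0,-0.5,0],[0,0,0]],[[0,0,0],[0,0,0]],[[0,0,0],[0,0,0]]]' && python3 snap.py w9 && python3 - <<'E'
from h import *
from rig import r
import pickle
im=r.snapshot("scene");cv2.imwrite("pics/s9.png",im)
crop(im,250,150,400,260,5,"s9a.png")
crop(cv2.imread("pics/w9.png"),280,120,380,240,5,"w9a.png")
ct,cs=pickle.load(open("cals.pkl","rb"));s,c=pickle.load(open("w9.pkl","rb"))
P=[[0.4919,-0.1141,z] for z in (.088,.112,.14)]
print(proj(cs,P),proj(c,P))
E
```

```text
clock: 10.9
eef_pos: [0.4928, -0.1136, 0.2529]
tool_rot: [-1.571, -0.006, -0.2]
ft_force: [0.1, -0.1, -0.3]
grip_width: 0.997
clock: 11.23
eef_pos: [0.4914, -0.1434, 0.2473]
tool_rot: [-1.57, 0.003, -0.201]
ft_force: [-0.1, -0.4, -0.8]
grip_width: 0.999
w9 [ 0.4914 -0.1434  0.2473] [-1.57    0.0032 -0.2009] 11.2333
[[293.869  199.3509]
 [293.4674 192.9309]
 [292.9857 185.235 ]] [[313.9412 153.1144]
 [313.4948 156.2944]
 [312.8769 160.6966]]
```

View pics/w9a.png

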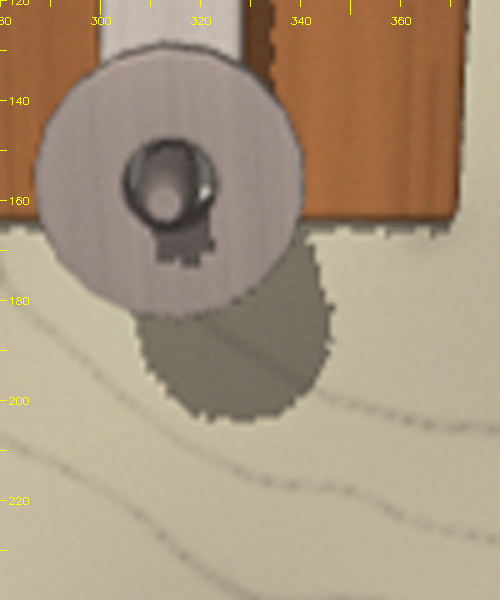

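View pics/s9a.png

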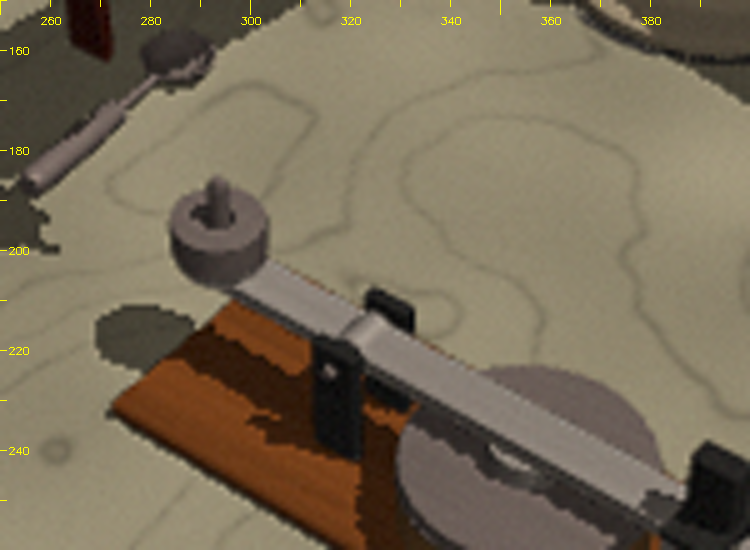

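The large ring is home: its top face is at (293.8,193.4) in the scene view, against (293.5,192.9) expected. Next the small ring.

```bash
python3 -m creep '[[[0.03,0.6,0],[0,0,0]],[[0.03,1,0],[0,0,0]],[[0.03,1,0],[0,0,0]],[[0.03,1,0],[0,0,0]],[[0.03,1,0],[0,0,0]],[[0.03,1,0],[0,0,0]],[[0.03,1,0],[0,0,0]],[[0.03,1,0],[0,0,0]]]' | head -2 && python3 -m creep '[[[0.03,1,0],[0,0,0]],[[0.03,1,0],[0,0,0]],[[0.03,1,0],[0,0,0]],[[0.03,1,0],[0,0,0]],[[0.03,1,0],[0,0,0]],[[0.03,1,0],[0,0,0]],[[0.03,1,0],[0,0,0]],[[0.03,1,0],[0,0,0]]]' | head -2 && python3 -m creep '[[[0,0.8,-0.5],[0,0,0]],[[0,0.4,-1],[0,0,0]],[[0,0,-1],[0,0,0]],[[0,0,-1],[0,0,0]],[[0,0,-1],[0,0,0]],[[0,0,-0.8],[0,0,0]],[[0,0,-0.5],[0,0,0]],[[0,0,0],[0,0,0]]]' && python3 -m creep '[[[0,0,0],[0,0,0]],[[0,0,0],[0,0,0]],[[0,0,0],[0,0,0]]]' && python3 snap.py w10
```

```text
clock: 12.0
eef_pos: [0.4986, 0.0868, 0.2491]
clock: 12.67
eef_pos: [0.5054, 0.3268, 0.2489]
clock: 13.33
eef_pos: [0.5034, 0.3598, 0.0698]
tool_rot: [-1.577, 0.006, -0.199]
ft_force: [-0.4, 0.4, -0.8]
grip_width: 1.005
clock: 13.58
eef_pos: [0.5071, 0.3614, 0.0776]
tool_rot: [-1.568, -0.002, -0.199]
ft_force: [0.2, 0.5, -0.2]
grip_width: 1.0
w10 [0.5071 0.3614 0.0776] [-1.5684 -0.0024 -0.1995] 13.5833
```

View pics/w10.png

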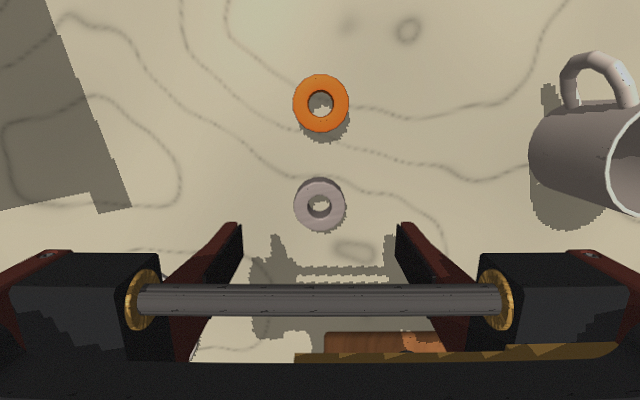

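```bash
python3 - <<'E'
from h import *
import pickle
s,c=pickle.load(open("w10.pkl","rb"))
crop(cv2.imread("pics/w10.png"),280,165,360,245,7,"w10a.png")
print(proj(c,[[.5086,.3636,.02]]))
E
```

```text
[[319.7747 205.9504]]
```

View pics/w10a.png

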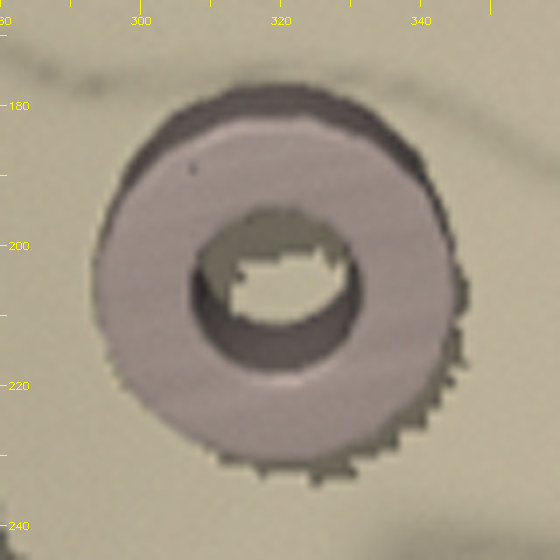

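```bash
python3 -m creep '[[[0.04,0.06,-0.6],[0,0,0]],[[0,0,-0.6],[0,0,0]],[[0,0,-0.5],[0,0,0]],[[0,0,-0.4],[0,0,0]],[[0,0,-0.2],[0,0,0]],[[0,0,-0.1],[0,0,0]],[[0,0,0],[0,0,0]],[[0,0,0],[0,0,0]]]' && python3 -m creep '[[[0,0,0],[0,0,0]],[[0,0,0],[0,0,0]],[[0,0,0],[0,0,0]],[[0,0,0],[0,0,0]],[[0,0,0],[0,0,0]],[[0,0,0],[0,0,0]],[[0,0,0],[0,0,0]],[[0,0,0],[0,0,0]]]' 255
```

```text
clock: 14.3
eef_pos: [0.5081, 0.3627, 0.0044]
tool_rot: [-1.57, -0.001, -0.2]
ft_force: [0.3, -0.4, 0.3]
grip_width: 0.998
clock: 14.97
eef_pos: [0.5076, 0.3624, 0.0033]
tool_rot: [-1.571, 0.0, -0.2]
ft_force: [-0.7, 0.3, 0.2]
grip_width: 0.444
```

Gripped: about 39–40 mm wide. I'll lift and carry it back above the post.

```bash
python3 -m creep '[[[0,0,0.3],[0,0,0]],[[0,0,0.7],[0,0,0]],[[0,0,1],[0,0,0]],[[0,0,1],[0,0,0]],[[0,0,1],[0,0,0]],[[0,0,1],[0,0,0]],[[0,0,1],[0,0,0]],[[0,0,0.3],[0,0,0]]]' && python3 -m creep '[[[-0.03,-0.6,0],[0,0,0]],[[-0.03,-1,0],[0,0,0]],[[-0.03,-1,0],[0,0,0]],[[-0.03,-1,0],[0,0,0]],[[-0.03,-1,0],[0,0,0]],[[-0.03,-1,0],[0,0,0]],[[-0.03,-1,0],[0,0,0]],[[-0.03,-1,0],[0,0,0]]]' && python3 -m creep '[[[-0.03,-1,0],[0,0,0]],[[-0.03,-1,0],[0,0,0]],[[-0.03,-1,0],[0,0,0]],[[-0.03,-1,0],[0,0,0]],[[-0.03,-1,0],[0,0,0]],[[-0.03,-1,0],[0,0,0]],[[-0.03,-1,0],[0,0,0]],[[-0.03,-0.8,0],[0,0,0]]]' && python3 -m creep '[[[-0.03,-0.4,0],[0,0,0]],[[-0.03,-0.12,0],[0,0,0]],[[0,0,0],[0,0,0]],[[0,0,0],[0,0,0]],[[0,0,0],[0,0,0]],[[0,0,0],[0,0,0]]]' && python3 snap.py w11 && python3 - <<'E'
from h import *
from rig import r
import pickle
s,c=pickle.load(open("w11.pkl","rb"));p=s['eef_pos']
crop(cv2.imread("pics/w11.png"),260,150,390,300,5,"w11a.png")
print("ring top pred",proj(c,[p+[0,0,.0167]]),"post tip/foot/large top",proj(c,[[.4919,-.1141,z] for z in (.14,.112)]))
E
```

```text
clock: 15.63
eef_pos: [0.5087, 0.3632, 0.199]
tool_rot: [-1.565, -0.006, -0.2]
ft_force: [-0.3, -0.3, -1.0]
grip_width: 0.444
clock: 16.3
eef_pos: [0.4997, 0.133, 0.1912]
tool_rot: [-1.571, 0.001, -0.2]
ft_force: [0.2, 0.5, -2.2]
grip_width: 0.442
clock: 16.97
eef_pos: [0.4925, -0.1016, 0.1912]
tool_rot: [-1.571, 0.001, -0.201]
ft_force: [1.0, 0.1, -1.5]
grip_width: 0.443
clock: 17.47
eef_pos: [0.4916, -0.114, 0.1924]
tool_rot: [-1.57, -0.0, -0.198]
ft_force: [0.2, 0.4, -1.3]
grip_width: 0.446
w11 [ 0.4916 -0.114   0.1924] [-1.5705 -0.0001 -0.1979] 17.4667
ring top pred [[318.521  253.0213]] post tip/foot/large top [[319.0491 211.2069]
 [319.0026 200.5454]]
```

View pics/w11a.png

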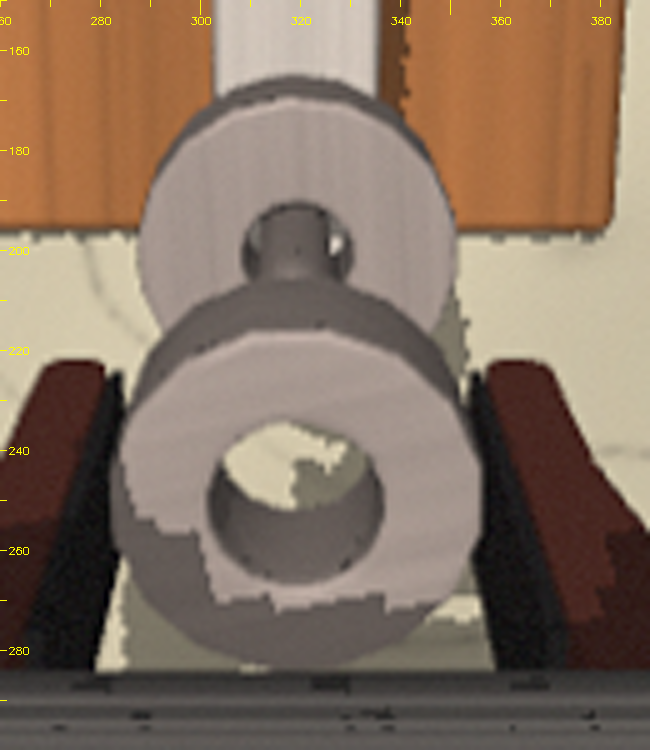

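```bash
python3 - <<'E'
from h import *
from rig import r
import pickle
s,c=pickle.load(open("w11.pkl","rb"));p=s['eef_pos']
q=onz(c,(319.3,249.9),p[2]+.0167);print("ring ctr",q,"TCP",p, "now",r.sense()['eef_pos'])
d=np.array([.4919,-.1141])-q[:2];print("move needed m",d,"units",d/.03)
E
```

```text
ring ctr [ 0.4923 -0.1123  0.2091] TCP [ 0.4916 -0.114   0.1924] now [ 0.4915 -0.1141  0.1924]
move needed m [-0.0004 -0.0018] units [-0.0129 -0.0591]
```

```bash
python3 -m creep '[[[-0.01,-0.05,-0.4],[0,0,0]],[[0,0,-0.5],[0,0,0]],[[0,0,-0.5],[0,0,0]],[[0,0,-0.3],[0,0,0]],[[0,0,-0.1],[0,0,0]],[[0,0,0],[0,0,0]],[[0,0,0],[0,0,0]]]' && python3 snap.py w12
```

```text
clock: 18.1
eef_pos: [0.4912, -0.1166, 0.1387]
tool_rot: [-1.571, -0.0, -0.2]
ft_force: [0.1, -0.4, -1.0]
grip_width: 0.44
w12 [ 0.4912 -0.1166  0.1387] [-1.5708 -0.0003 -0.1995] 18.1
```

View pics/w12.png

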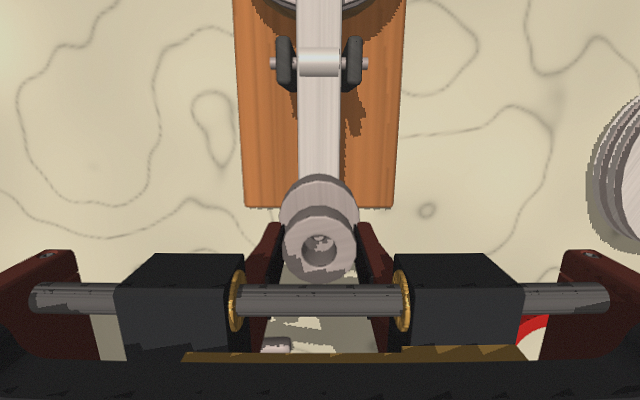

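```bash
python3 - <<'E'
from h import *
import pickle
s,c=pickle.load(open("w12.pkl","rb"));p=s['eef_pos']
crop(cv2.imread("pics/w12.png"),270,170,370,290,6,"w12a.png")
print("ring top pred",proj(c,[p+[0.0005,0.0017,.0167]]),"tip",proj(c,[[.4919,-.1141,.14]]))
E
```

```text
ring top pred [[318.769  249.8602]] tip [[318.8629 236.5824]]
```

View pics/w12a.png

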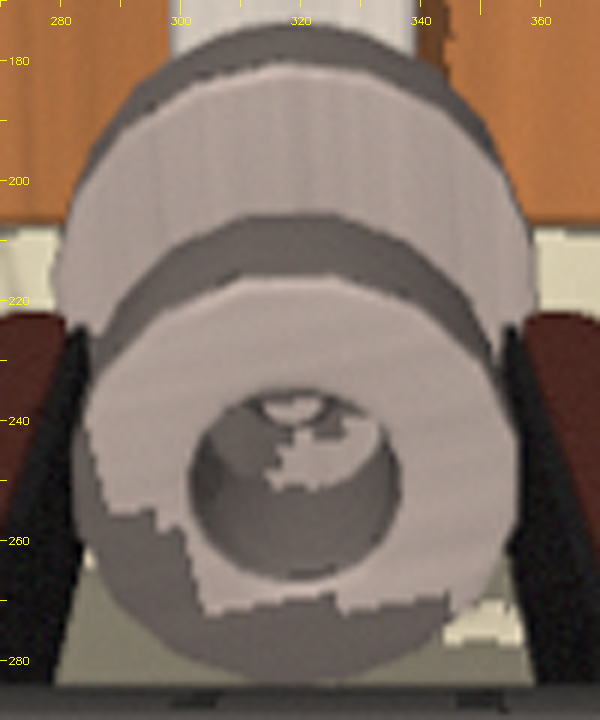

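The tip sits inside the bore, and ring and post agree within about 1 mm. I'll continue down.

```bash
python3 -m creep '[[[0,0.01,-0.2],[0,0,0]],[[0,0,-0.2],[0,0,0]],[[0,0,-0.15],[0,0,0]],[[0,0,-0.05],[0,0,0]],[[0,0,0],[0,0,0]],[[0,0,0],[0,0,0]]]' && python3 -m creep '[[[0,0,-0.08],[0,0,0]],[[0,0,-0.04],[0,0,0]],[[0,0,0],[0,0,0]],[[0,0,0],[0,0,0]]]'
```

```text
clock: 18.65
eef_pos: [0.491, -0.1164, 0.1202]
tool_rot: [-1.571, 0.0, -0.2]
ft_force: [0.6, -0.2, -1.1]
grip_width: 0.443
clock: 18.98
eef_pos: [0.491, -0.1164, 0.1167]
tool_rot: [-1.571, 0.0, -0.2]
ft_force: [-0.1, 0.1, -1.0]
grip_width: 0.446
```

```bash
python3 -m creep '[[[0,0,-0.035],[0,0,0]],[[0,0,0],[0,0,0]],[[0,0,0],[0,0,0]]]' && python3 -m creep '[[[0,0,0],[0,0,0]],[[0,0,0],[0,0,0]],[[0,0,0],[0,0,0]],[[0,0,0],[0,0,0]],[[0,0,0],[0,0,0]],[[0,0,0],[0,0,0]]]' 0 && python3 -m creep '[[[0,0,0.4],[0,0,0]],[[0,0,0.8],[0,0,0]],[[0,0,1],[0,0,0]],[[0,0,1],[0,0,0]],[[0,0,0.7],[0,0,0]],[[0,0,0.3],[0,0,0]],[[0,0,0],[0,0,0]],[[0,0,0],[0,0,0]]]' && python3 snap.py w13 && python3 - <<'E'
from h import *
from rig import r
import pickle
im=r.snapshot("scene");cv2.imwrite("pics/s13.png",im)
crop(im,250,130,400,250,5,"s13a.png")
ct,cs=pickle.load(open("cals.pkl","rb"));s,c=pickle.load(open("w13.pkl","rb"))
crop(cv2.imread("pics/w13.png"),260,120,380,280,3.7,"w13a.png")
P=[[0.4919,-0.1141,z] for z in (.088,.112,.132,.14)]
print(proj(cs,P),proj(c,P))
E
```

```text
clock: 19.23
eef_pos: [0.4911, -0.1164, 0.1157]
tool_rot: [-1.571, 0.0, -0.2]
ft_force: [-0.8, -0.4, -1.6]
grip_width: 0.443
clock: 19.73
eef_pos: [0.4911, -0.1164, 0.1158]
tool_rot: [-1.571, -0.0, -0.2]
ft_force: [0.5, -0.6, -0.0]
grip_width: 0.862
clock: 20.4
eef_pos: [0.4911, -0.1164, 0.2414]
tool_rot: [-1.571, -0.0, -0.2]
ft_force: [-0.3, 0.3, -0.2]
grip_width: 1.003
w13 [ 0.4911 -0.1164  0.2414] [-1.5708 -0.0001 -0.1997] 20.4
[[293.869  199.3509]
 [293.4674 192.9309]
 [293.1248 187.457 ]
 [292.9857 185.235 ]] [[318.8696 178.8316]
 [318.8886 184.0255]
 [318.9068 189.0145]
 [318.9148 191.2094]]
```

View pics/s13a.png

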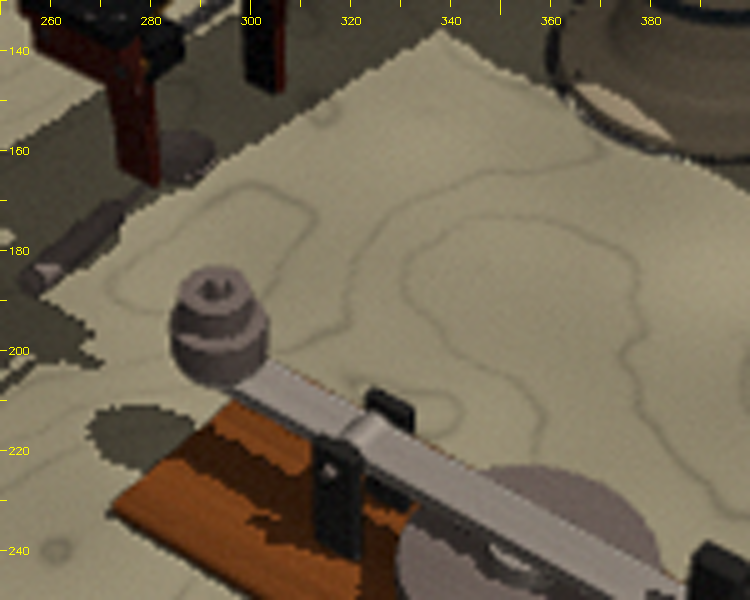

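View pics/w13a.png

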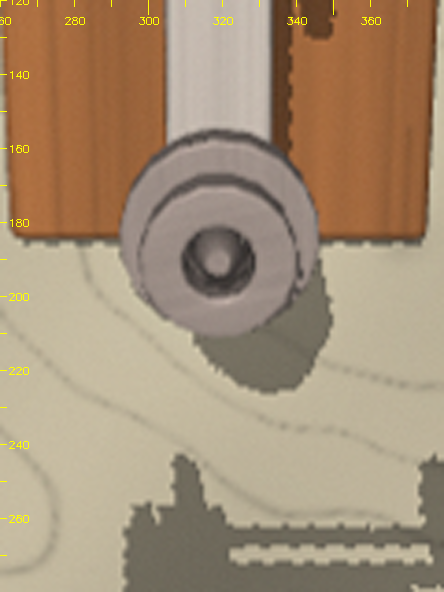

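Both rings are home: the small one's top is at (293.4,187.4), against (293.1,187.5) expected. Now to the latch tab.

```bash
python3 -m creep '[[[0.1,0.5,0],[0,0,0]],[[0.2,1,0],[0,0,0]],[[0.2,1,0],[0,0,0]],[[0.2,1,0],[0,0,0]],[[0.2,1,0],[0,0,0]],[[0.2,1,0],[0,0,0]],[[0.2,1,0],[0,0,0]],[[0.2,1,0],[0,0,0]]]' | head -2 && python3 -m creep '[[[0.2,1,0],[0,0,0]],[[0.2,1,0],[0,0,0]],[[0.16,0.7,-0.3],[0,0,0]],[[0.1,0.34,-0.5],[0,0,0]],[[0,0,-0.5],[0,0,0]],[[0,0,-0.3],[0,0,0]],[[0,0,0],[0,0,0]],[[0,0,0],[0,0,0]]]' && python3 -m creep '[[[0,0,0],[0,0,0]],[[0,0,0],[0,0,0]]]' && python3 snap.py w14 && python3 - <<'E'
from h import *
import pickle
s,c=pickle.load(open("w14.pkl","rb"))
crop(cv2.imread("pics/w14.png"),240,120,400,285,4.6,"w14a.png")
print(proj(c,[[.556,.1998,.132],[.556,.1998,.09]]),s['eef_pos'])
E
```

```text
clock: 21.17
eef_pos: [0.5355, 0.1101, 0.2395]
clock: 21.83
eef_pos: [0.5553, 0.1993, 0.1923]
tool_rot: [-1.572, 0.002, -0.2]
ft_force: [-0.2, -0.0, 0.9]
grip_width: 1.002
clock: 22.0
eef_pos: [0.5563, 0.1994, 0.195]
tool_rot: [-1.57, -0.002, -0.2]
ft_force: [0.3, -0.2, 0.2]
grip_width: 0.998
w14 [0.5563 0.1994 0.195 ] [-1.5699 -0.0017 -0.2005] 22.0
[[318.017  206.4858]
 [318.0321 192.5921]] [0.5563 0.1994 0.195 ]
```

View pics/w14.png

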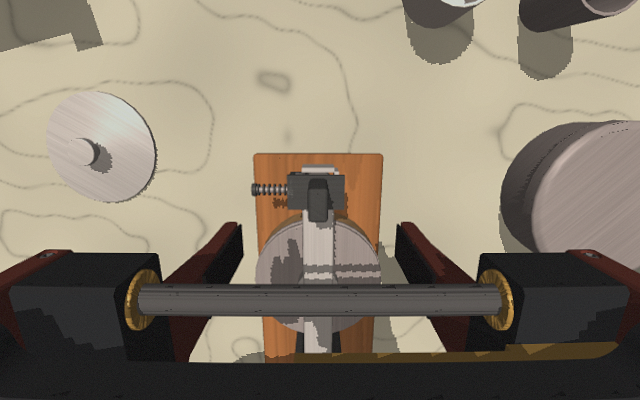

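View pics/w14a.png

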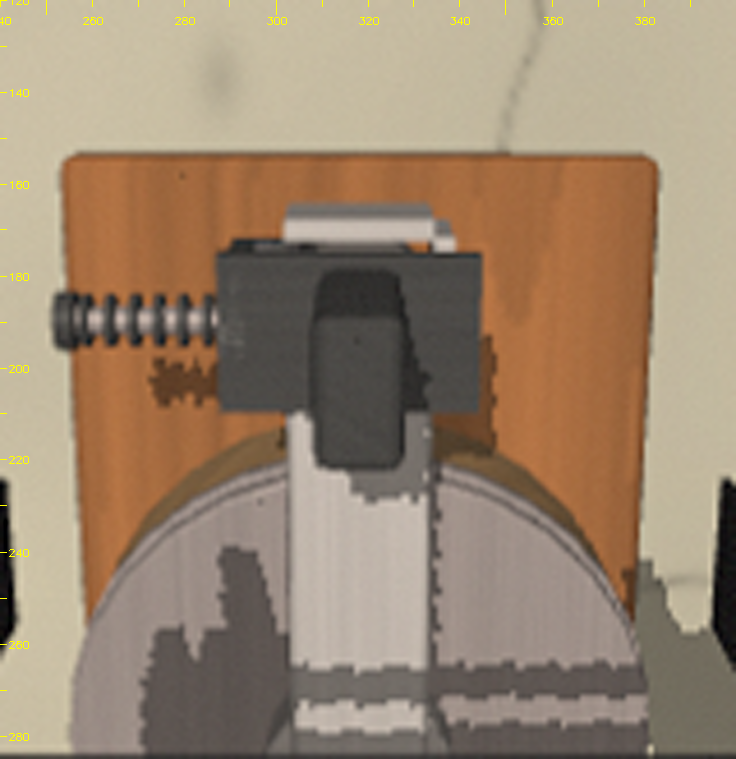

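The tab top is at (317.8,205.0), about 1 mm further +y than estimated. The spring pin sticks out to the left at (254–287,190), so I'll check its height before lowering open fingers over it.

```bash
python3 - <<'E'
from h import *
import pickle
ct,cs=pickle.load(open("cals.pkl","rb"));s,c=pickle.load(open("w14.pkl","rb"));s2,c2=pickle.load(open("w2.pkl","rb"))
print("tab top",onz(c,(317.8,205.0),.132))
e=tri([(c,(254.5,189.5)),(cs,(404.8,242.0))]);print("pin end",e)
e2=tri([(c,(254.5,189.5)),(c2,(272.5,99.5))]);print("pin end wrist pair",e2)
t=np.array([.556,.2003]);ux=np.array([np.cos(.2),-np.sin(.2)]);uy=np.array([np.sin(.2),np.cos(.2)])
for q in(e,e2): print((q[:2]-t)@ux,(q[:2]-t)@uy)
im=cv2.imread("pics/s13.png");crop(im,370,225,420,285,10,"s13b.png")
E
```

```text
tab top [0.5561 0.201  0.132 ]
pin end [0.4973 0.2122 0.0776]
pin end wrist pair [0.4971 0.2113 0.077 ]
-0.05985046971952962 2.024015766277469e-05
-0.05994822454612372 -0.0008895216222537736
```

View pics/s13b.png

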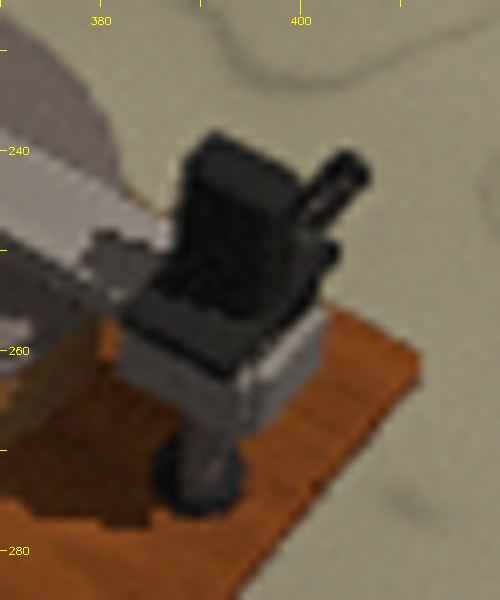

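The pin's axis is at z ≈ 0.077, so fingertips at 0.0955 clear it. I'll go down around the tab and close.

```bash
python3 -m creep '[[[-0.01,0.04,-0.6],[0,0,0]],[[0,0,-0.7],[0,0,0]],[[0,0,-0.7],[0,0,0]],[[0,0,-0.6],[0,0,0]],[[0,0,-0.4],[0,0,0]],[[0,0,-0.2],[0,0,0]],[[0,0,0],[0,0,0]],[[0,0,0],[0,0,0]]]' && python3 -m creep '[[[0,0,0],[0,0,0]],[[0,0,0],[0,0,0]]]' && python3 snap.py w15
```

```text
clock: 22.72
eef_pos: [0.5559, 0.201, 0.0986]
tool_rot: [-1.57, -0.001, -0.2]
ft_force: [-0.1, -0.8, 0.7]
grip_width: 0.999
clock: 22.88
eef_pos: [0.5563, 0.2012, 0.0993]
tool_rot: [-1.57, -0.002, -0.2]
ft_force: [0.6, 0.5, 0.8]
grip_width: 0.998
w15 [0.5563 0.2012 0.0993] [-1.5696 -0.0022 -0.1997] 22.8833
```

View pics/w15.png

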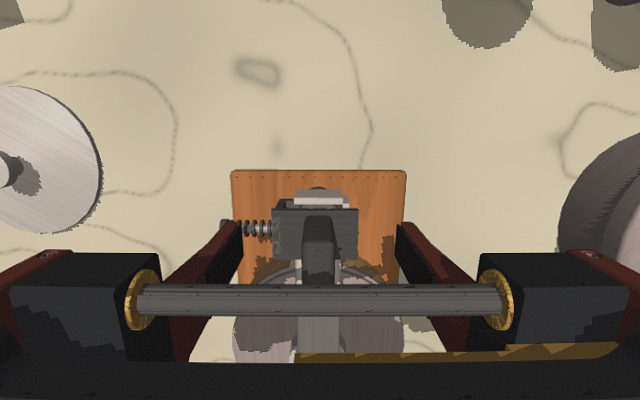

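```bash
python3 -m creep '[[[-0.01,-0.01,-0.1],[0,0,0]],[[0,0,0],[0,0,0]],[[0,0,0],[0,0,0]]]' && python3 -m creep '[[[0,0,0],[0,0,0]],[[0,0,0],[0,0,0]],[[0,0,0],[0,0,0]],[[0,0,0],[0,0,0]],[[0,0,0],[0,0,0]],[[0,0,0],[0,0,0]],[[0,0,0],[0,0,0]],[[0,0,0],[0,0,0]]]' 255 && python3 -m creep '[[[0,0,0],[0,0,0]],[[0,0,0],[0,0,0]],[[0,0,0],[0,0,0]],[[0,0,0],[0,0,0]],[[0,0,0],[0,0,0]],[[0,0,0],[0,0,0]]]' && python3 snap.py w16
```

```text
clock: 23.18
eef_pos: [0.5552, 0.2007, 0.0945]
tool_rot: [-1.571, 0.0, -0.2]
ft_force: [0.0, 1.0, 0.5]
grip_width: 0.997
clock: 23.85
eef_pos: [0.5553, 0.2007, 0.0947]
tool_rot: [-1.571, 0.0, -0.2]
ft_force: [0.7, 0.3, 0.3]
grip_width: 0.433
clock: 24.35
eef_pos: [0.5557, 0.2006, 0.0947]
tool_rot: [-1.571, -0.001, -0.2]
ft_force: [2.9, -0.7, -1.5]
grip_width: 0.179
w16 [0.5557 0.2006 0.0947] [-1.5706 -0.0009 -0.1999] 24.35
```

View pics/w16.png

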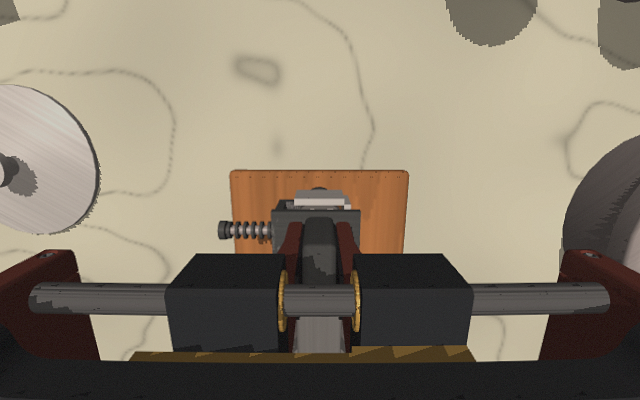

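The tab is gripped at 15.8 mm. I'll pull it sideways along the press's -x.

```bash
python3 -m creep '[[[-0.12,0.024,0],[0,0,0]],[[-0.12,0.024,0],[0,0,0]],[[-0.12,0.024,0],[0,0,0]],[[-0.12,0.024,0],[0,0,0]],[[-0.1,0.02,0],[0,0,0]],[[0,0,0],[0,0,0]],[[0,0,0],[0,0,0]],[[0,0,0],[0,0,0]]]' && python3 snap.py w17
```

```text
clock: 25.07
eef_pos: [0.5398, 0.2038, 0.0954]
tool_rot: [-1.57, -0.005, -0.201]
ft_force: [8.9, -1.8, -2.5]
grip_width: 0.183
w17 [0.5398 0.2038 0.0954] [-1.5697 -0.0052 -0.2005] 25.0667
```

View pics/w17.png

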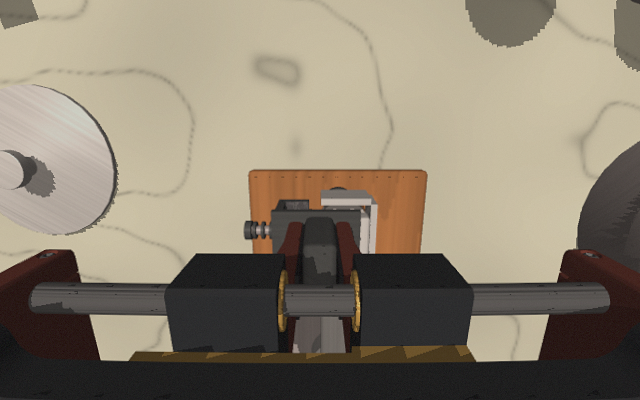

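The latch is pulled 16.2 mm at 9.1 N, which fits the spring (about 9.7 N there). I'll add a little more and work out the lift arc.

```bash
python3 -m creep '[[[-0.05,0.01,0],[0,0,0]],[[0,0,0],[0,0,0]],[[0,0,0],[0,0,0]],[[0,0,0],[0,0,0]]]' && python3 - <<'E'
from h import *
uy=np.array([np.sin(.2),np.cos(.2)]);th=np.arange(0,11)*.036
y=.22*np.cos(th)-.0172*np.sin(th);z=.22*np.sin(th)+.0172*np.cos(th)
for i in range(10):
    print(i,(uy*(y[i+1]-y[i])/.03).round(3),((z[i+1]-z[i])/.03).round(3))
print("turn",.036/np.radians(30)*np.array([np.cos(.2),-np.sin(.2)]), "tab rise",.22*np.sin(.36)+.012*(np.cos(.36)-1))
E
```

```text
clock: 25.45
eef_pos: [0.5385, 0.2041, 0.0955]
tool_rot: [-1.57, -0.006, -0.201]
ft_force: [10.6, -2.4, -2.3]
grip_width: 0.181
0 [-0.005 -0.025] 0.264
1 [-0.007 -0.034] 0.262
2 [-0.009 -0.043] 0.261
3 [-0.011 -0.053] 0.259
4 [-0.013 -0.062] 0.257
5 [-0.014 -0.071] 0.255
6 [-0.016 -0.08 ] 0.252
7 [-0.018 -0.089] 0.249
8 [-0.02  -0.097] 0.246
9 [-0.021 -0.106] 0.242
turn [ 0.0674 -0.0137] tab rise 0.076731093204655
```

The pull is 17.6 mm at 10.9 N. I'll start the lift with two small steps and check the force.

```bash
python3 -m creep '[[[-0.003,-0.012,0.13],[0.034,-0.007,0]],[[-0.003,-0.012,0.13],[0.034,-0.007,0]],[[-0.007,-0.034,0.26],[0.067,-0.014,0]],[[0,0,0],[0,0,0]],[[0,0,0],[0,0,0]],[[0,0,0],[0,0,0]]]' && python3 snap.py w18
```

```text
clock: 25.95
eef_pos: [0.5381, 0.2023, 0.1113]
tool_rot: [-1.497, -0.006, -0.201]
ft_force: [10.3, -0.7, -2.2]
grip_width: 0.177
w18 [0.5381 0.2023 0.1113] [-1.497  -0.006  -0.2012] 25.95
```

View pics/w18.png

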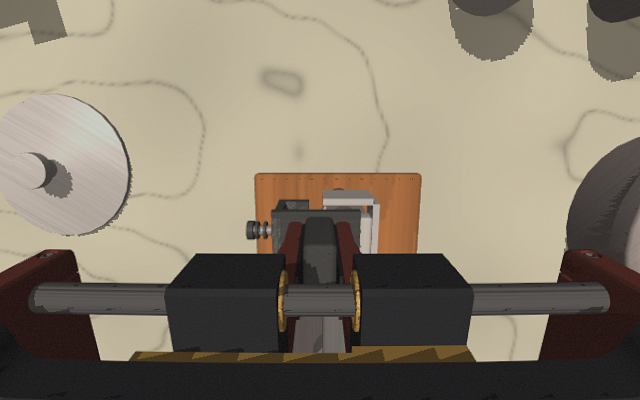

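The arm is lifting freely: 16 mm up, about 2 N vertical. I'll follow the rest of the arc.

```bash
python3 -m creep '[[[-0.009,-0.043,0.261],[0.067,-0.014,0]],[[-0.011,-0.053,0.259],[0.067,-0.014,0]],[[-0.013,-0.062,0.257],[0.067,-0.014,0]],[[-0.014,-0.071,0.255],[0.067,-0.014,0]],[[0,0,0],[0,0,0]],[[0,0,0],[0,0,0]]]' && python3 -m creep '[[[-0.016,-0.08,0.252],[0.067,-0.014,0]],[[-0.018,-0.089,0.249],[0.067,-0.014,0]],[[-0.02,-0.097,0.246],[0.067,-0.014,0]],[[-0.021,-0.106,0.242],[0.067,-0.014,0]],[[0,0,0],[0,0,0]],[[0,0,0],[0,0,0]],[[0,0,0],[0,0,0]],[[0,0,0],[0,0,0]]]' && python3 snap.py w19 && python3 - <<'E'
from h import *
from rig import r
im=r.snapshot("scene");cv2.imwrite("pics/s19.png",im);t=r.snapshot("top");cv2.imwrite("pics/t19.png",t)
crop(im,240,130,420,300,4.2,"s19a.png")
E
```

```text
clock: 26.5
eef_pos: [0.5368, 0.1952, 0.1428]
tool_rot: [-1.353, -0.007, -0.202]
ft_force: [10.2, 0.5, -2.8]
grip_width: 0.184
clock: 27.17
eef_pos: [0.5343, 0.1843, 0.1718]
tool_rot: [-1.211, -0.007, -0.202]
ft_force: [11.2, -0.8, -1.2]
grip_width: 0.182
w19 [0.5343 0.1843 0.1718] [-1.2108 -0.0072 -0.2024] 27.1667
```

View pics/s19a.png

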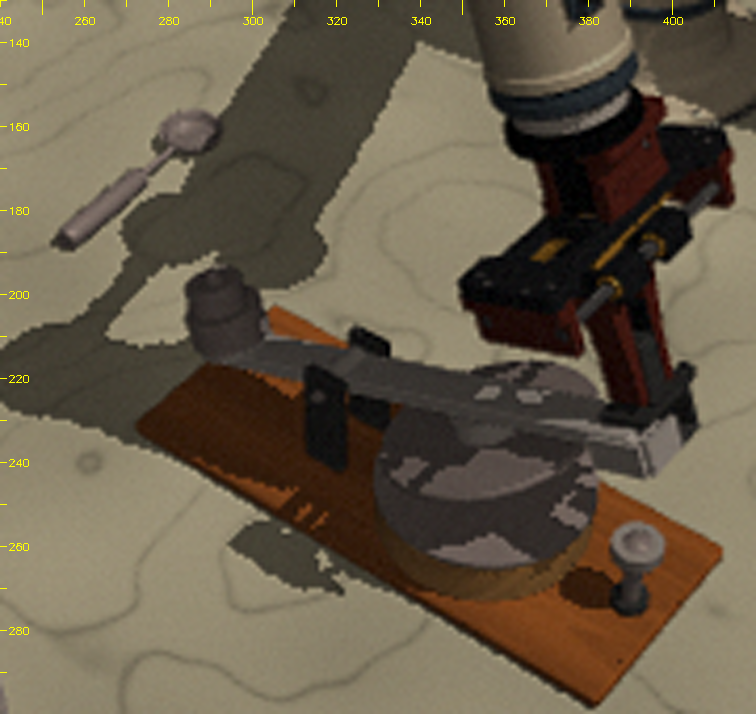

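View pics/w19.png

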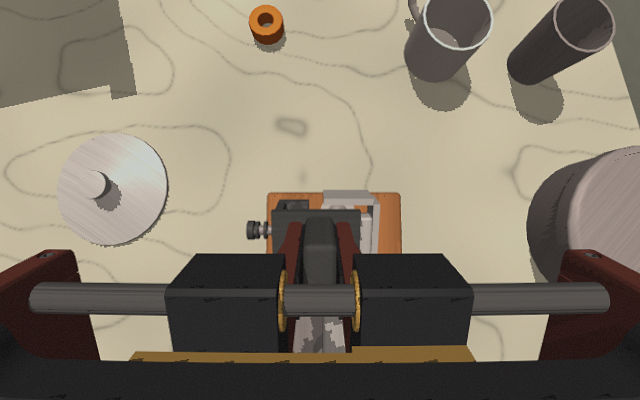

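The arm is held up by the tab with both rings on the tilted post and the bolt well clear of the ball. No more pictures can be viewed, so I'll check numerically that the bystanders haven't moved and that the hold is steady over one more second.

```bash
python3 -m creep '[[[0,0,0],[0,0,0]],[[0,0,0],[0,0,0]],[[0,0,0],[0,0,0]],[[0,0,0],[0,0,0]],[[0,0,0],[0,0,0]],[[0,0,0],[0,0,0]],[[0,0,0],[0,0,0]],[[0,0,0],[0,0,0]]]' && python3 - <<'E'
from h import *
a=cv2.imread("pics/scene0.png");b=cv2.imread("pics/s19.png");ta=cv2.imread("pics/top0.png");tb=cv2.imread("pics/t19.png")
def m(A,B,n,x0,y0,x1,y1,p=10):
    T=A[y0:y1,x0:x1];S=B[max(0,y0-p):y1+p,max(0,x0-p):x1+p]
    q=cv2.matchTemplate(S,T,cv2.TM_CCOEFF_NORMED);_,v,_,l=cv2.minMaxLoc(q);print(n,"shift",l[0]-min(p,x0),l[1]-min(p,y0),"score",round(v,3))
m(a,b,"cup s",412,315,472,368);m(a,b,"lid s",420,200,472,246);m(a,b,"holder s",148,222,202,262);m(a,b,"spoon s",250,152,296,192)
m(a,b,"orangeL s",180,184,205,205);m(a,b,"orangeS s",473,286,498,308)
m(ta,tb,"cup t",170,122,210,156);m(ta,tb,"lid t",198,246,246,288);m(ta,tb,"holder t",410,124,454,168);m(ta,tb,"spoon t",390,234,414,298)
E
```

```text
clock: 27.98
eef_pos: [0.5343, 0.1844, 0.1718]
tool_rot: [-1.211, -0.007, -0.202]
ft_force: [10.6, 0.0, -1.2]
grip_width: 0.181
cup s shift 0 0 score 0.998
lid s shift 0 0 score 0.359
holder s shift 0 0 score 0.999
spoon s shift 0 0 score 0.38
orangeL s shift 0 0 score 0.999
orangeS s shift 0 0 score 0.999
cup t shift 0 0 score 1.0
lid t shift 0 8 score 0.357
holder t shift 0 0 score 1.0
spoon t shift 0 0 score 0.52
```

The cup, holder and orange rings show zero shift. The lid and spoon scores are low because the robot's shadow changed on them, so I'll check the lid through two wrist views.

```bash
python3 - <<'E'
from h import *
import pickle
for n,uv in (("w2",(127,77)),("w14",(101.5,147)),("w19",(112.5,189.5))):
    s,c=pickle.load(open(n+".pkl","rb"));print("lid",n,onz(c,uv,.012))
g=lambda f:cv2.Canny(cv2.imread(f),40,120)
a,b=g("pics/scene0.png"),g("pics/s19.png")
for n,x0,y0,x1,y1 in (("spoon",250,152,296,192),("lid",420,200,472,246)):
    q=cv2.matchTemplate(cv2.GaussianBlur(b,(5,5),0)[y0-8:y1+8,x0-8:x1+8],cv2.GaussianBlur(a,(5,5),0)[y0:y1,x0:x1],cv2.TM_CCOEFF_NORMED);_,v,_,l=cv2.minMaxLoc(q);print(n,l[0]-8,l[1]-8,round(v,2))
E
```

```text
lid w2 [0.3178 0.2788 0.012 ]
lid w14 [0.3211 0.2812 0.012 ]
lid w19 [0.3192 0.2755 0.012 ]
spoon 0 0 0.86
lid 0 0 0.5
```

The lid and spoon are where they were: edge shift is 0 px for both. The hold is stable at 76 mm of lift, so I'm handing in.

```bash
python3 - <<'E'
from rig import r
s=r.sense();print(s['clock'],s['eef_pos'],s['grip_width'],s['ft_force'])
print(r.hand_in())
E
```

```text
27.9833 [0.53425006 0.18437027 0.17175634] 0.18082038181362603 [10.61830373  0.04162764 -1.24163367]
the job is handed in; nothing more can be done
None
```

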